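# Clamp a gas-filter cartridge upright with a thumb wedge

## Task

Stand the long gas-filter cartridge upright in the bay of the wedge clamp, ball end up, its foot flat on the plate and against the back stop, between the fixed jaw and the bar. Then slide the thumb wedge in along its channel until it jams the sliding bar tight against the cartridge, so that the cartridge stays gripped against the fixed jaw when you let go. Leave the other things on the bench where they are.

Things in the scene. Friction and masses are not known exactly. Their poses are not given: they have to be found in the camera images.
- clamp: Wedge clamp, aluminium and steel, bolted to the bench (fixed). Origin on the bench (z = 0) under the axis of the clamped cartridge; z up, x from the open loading side (robot side) to the back stop, y from the fixed jaw to the wedge fence. Base plate 6 mm thick, x -185 to +60, y -50 to +168 mm. Bar guides and keeper strap reach 43 mm above the bench at y 60 to 88, x -40 to +40.
- bay (a point): Point on the base plate's top (6 mm above the bench) under the axis of a cartridge touching jaw and back stop; axes as the clamp's. The bay lies between jaw (-y), back stop (+x) and bar nose (+y), open to -x: there the plate is a bare apron (x -185 to -30, y -50 to +79 mm) on which the cartridge can lie along x, its foot butted to the stop.
- jaw (a point): Centre of the fixed jaw's flat face (clamp y = -22 mm), at plate level. The face looks to +y, is 60 mm wide (x -30 to +30), its top 70 mm above the bench; the jaw is 22 mm thick.
- back_stop (a point): Centre of the back stop's flat face (clamp x = +22 mm), at plate level. The face looks to -x, is 44 mm wide (y -22 to +22), its top 45 mm above the bench.
- fence (a point): Point on the face of the wedge fence, at plate level: a straight wall along clamp x from -178 to +55 mm, face at y = +141.5 mm looking to -y, top 36 mm above the bench. The wedge's channel lies between it and a lip (y 79 to 85, x -178 to -45 mm, top 20 mm above the bench).
- bar (a joint): Position (m) of the clamp's sliding steel bar: 0 fully back, growing toward the jaw (clamp -y). The gap between nose and jaw is 0.059 minus this value, so at 0.015 it meets a 44 mm cartridge that touches the jaw. Starts between 0 and 0.006; about 1.5 N of friction, no return spring. The wedge drives it.
- bar_nose (a point): Middle of the flat nose pad at the bar's front, 40 mm above the bench; nose 52 mm wide (clamp x), top 70 mm above the bench. It is sprung: under load it gives way by 1 mm for each 4 N, up to 6 mm. Axes as the clamp's. The rest of the bar is 36 to 66 mm high.
- bar_tail (a point): Middle of the bar's inclined tail face (the ramp the wedge runs on), at its top edge, 36 mm above the bench; 54 mm wide, slope 1:4, matching the wedge; axes as the clamp's.
- wedge: Loose dark steel thumb wedge, 0.25 kg, on the plate in its channel, pulled back to clamp -x. 120 mm long, 30 mm high, 48 mm thick at the tail (x = -35 mm), 18 mm at the leading thin end (x = +85). Origin on its underside below the tab; x toward the thin end, straight face at y = +21, z up. In the clamp's frame it meets resistance at about x = -40, y = +120 and jams by x = -35 to -20; oiled, self-locking; push 15 to 20 N.
- wedge_tab (a point): Centre of the wedge's upright thumb tab: 26 mm (wedge x) by 22 mm (wedge y), standing 36 mm above the wedge's top; this point is 48 mm above the wedge's underside.
- cartridge: Loose long gas-filter cartridge, 0.35 kg, 163 mm long: plain steel barrel 44 mm in diameter, 124 mm long, with a paper band near the flat foot, then a thin neck and a round aluminium lifting ball 34 mm in diameter. Starts lying on the bench left or right of the clamp; can roll. Origin on its axis, 75 mm from the foot; x points from the foot to the ball end (barrel ends at x = +49 mm).
- cartridge_ball (a point): Centre of the lifting ball, 146 mm from the foot face, 22 mm above the bench when the cartridge lies. Held by the ball, the cartridge can swing between the fingers with some friction, so it tips up when its ball end is lifted; gripped firmly it then hangs 10 to 35 degrees short of upright.
- cartridge_foot (a point): Centre of the cartridge's flat foot face; axes as the cartridge's.
- short_tube: Bystander: short plain steel tube, 100 mm long, 32 mm in diameter, no ball, lying on the bench on the other side of the clamp; origin at its centre.
- bottle: Bystander: amber bottle, 62 mm in diameter, 165 mm high, standing behind the clamp's back stop; origin under its centre.
- jar: Bystander: glass jar, 60 mm in diameter, 85 mm high, standing beside the fixed jaw; origin under its centre.
- vial_tray: Bystander: grey divided tray 90 x 150 x 40 mm behind the clamp; origin under its centre.
- wrench: Bystander: wrench 170 mm long lying beside the wedge fence.
- mug: Bystander: white mug, 80 mm in diameter, 95 mm high, far left.
- screwdriver: Bystander: screwdriver 190 mm long lying far right.
Mind the look-alikes: they are no part of the job. What is shaped like the wedge but blue or pink is not meant.

How it is judged:
By the outcome, as a careful person would: the job done as asked, in the order asked, and still so for the second after the job is handed in, with the robot touching nothing.
It also fails if it takes over 69 s, if anything falls off the work surface, if the arm or the gripper's body presses on something with over 40 N, if the wrist force passes 120 N, or if a joint passes its speed limit or range.

## Robot

A 6-joint arm with a two-finger parallel gripper is mounted at the origin on the work surface. World frame = base frame: x ahead of the robot, y to its left, z up, the work surface at z = 0. Lengths are in m, angles in rad, forces in N, time in s.
With the tool pointing down it reaches from about 0.35 to 1 m from the base axis. Payload 7.1 kg.
Tool frame: the origin (TCP) lies midway between the tips of the shut fingers; the grasp point (between the pads) lies 19 mm behind it; z points along the fingers, y is the direction in which the jaws open and shut (so a half turn about z gives the same grasp; the last joint's range is limited). The gripper opens to 85 mm and grips with 20 to 120 N. Pads are 22 mm wide; open, the fingers measure 114 mm over their backs; the gripper's body (76 mm by 85 mm) begins 54 mm behind the grasp point. The pads swing forward as they close: fully open they stand 13 mm farther back than shut.
Start: joints at [1.225, 0.423, 1.63, -0, 1.089, -0.019], TCP at [0.201, 0.592, 0.196] pointing down, gripper open.
Joint ranges: [-3, 3], [-0.9, 2.11], [0.09, 2.58], [-1.31, 4.45], [0.11, 2.69], [-2.54, 2.54]. Speed limits (rad/s): [2.39, 2.39, 3.01, 3.14, 3.14, 3.14].

## Interface

Orientations are given as a 3x3 rotation matrix whose columns are the frame's x, y, z axes.
In Python, from bench import manip, ik, status, viewer, ticket gives the robot as it stands. Calls block until the motion is done:
- manip.reach(position, orientation): joint-space move of the TCP to a pose.
- manip.move_linear(position, rotation=None, vel=0.15, stop_force=None): straight line of the TCP; rotation=None keeps the orientation; vel is the mean speed in m/s. With stop_force (N) it stops when the force on the tool has changed by that much, and returns True; else False.
- manip.goto_joints(angles): joint-space move.
- manip.grip(opening, effort=None): finger opening in m; effort is the grip in N (None keeps the last); returns when the fingers have stopped.
- manip.hold(seconds).
- ik(position, orientation): joint angles nearest the present ones, or None.
- status.state(): the state.
- viewer.snapshot(name): name is "scene" or "top" or "wrist"; returns a dict with "img" (400x640x3 uint8, red, green, blue), "mtx" (3x3 intrinsics, pixels), "D" ([k1, k2, p1, p2, k3] as OpenCV has them; the pictures are not rectified), "R" (3x3) and "t" (3): a world point X has camera coordinates R X + t. Camera axes: x right, y down, z forward; pixel columns grow to the right and rows downward; lengths in m; the calibration is good to about 2 mm. A picture is of the moment at which its call begins. There is no depth.
A pose or a line that the arm cannot do raises manip.IKError and nothing moves.
- ticket.close_job(): hands the job in, once; it reports no verdict.
The state is a dict: "time": time; "qpos": joint angles; "dq": joint speeds; "effort": joint torques, N m; "tool_pos": TCP position; "tool_rot": TCP orientation; "wrist_force": force on the tool from outside, world axes, zero at the start; "torque": the same for the moment, N m; "gripper_width": finger opening in m.
Only numpy, scipy, OpenCV 4.12 (cv2) and the standard library are available. Lean on these libraries where they do the work, as an engineer would, in place of code of your own. Each camera call takes 0.05 s, during which the arm holds its last target. There are 200 camera calls.

## Working session

There is one attempt and no reset: what is moved stays moved. The work goes in short steps, each a Python script; the robot and the scene stay as the last script left them, time stands still between calls to the robot, and variables do not carry over. Pictures are saved under pics/ and viewed, about 8 in all and at most 12, crops included, and the job is handed in when it is done.

```bash
mkdir -p pics; ls
python3 - <<'E'
from bench import manip, ik, status, viewer, ticket
import cv2
for n in ("top","scene"):
    s=viewer.snapshot(n); cv2.imwrite(f"pics/{n}0.png",s["img"][:,:,::-1]); print(n,s["mtx"].tolist(),s["D"],s["R"].tolist(),s["t"])
s=status.state(); print(s)
E
```

```text
pics
top [[429.4837367574706, 0.0, 324.7667809096145], [0.0, 429.4837367574706, 196.5454800027567], [0.0, 0.0, 1.0]] [-0.02389483  0.          0.          0.          0.        ] [[0.02275335871858393, -0.9996907593107206, 0.010033464794305488], [-0.9983875909090469, -0.023243468269975268, -0.05178763850198359], [0.0520048361775414, -0.008838944028433406, -0.9986077158136769]] [-0.03715359  0.54552378  1.21735663]
scene [[423.7074078488965, 0.0, 324.93657347522804], [0.0, 423.7074078488965, 198.21653165892604], [0.0, 0.0, 1.0]] [-0.10536782  0.          0.          0.          0.        ] [[0.3404614915591448, 0.9402386000350713, -0.006111282141400262], [0.5220199544839268, -0.1944219089748694, -0.8304789512270413], [-0.7820365336005227, 0.27955589121794067, -0.5570164843156992]] [-0.18670981 -0.25574637  1.65874151]
{'time': 0.1, 'qpos': array([ 1.22498895e+00,  4.23768820e-01,  1.63061165e+00, -1.28222519e-05,
        1.08859890e+00, -1.89766730e-02]), 'dq': array([-0.00028174,  0.00039329, -0.00351323, -0.00282237, -0.00053392,
        0.00117474]), 'effort': array([ 7.17828971e-04, -5.58428442e+01, -2.82444173e+01, -6.92038452e-05,
        2.92289362e-03,  3.04104219e-05]), 'tool_pos': array([0.20043349, 0.59141661, 0.19532147]), 'tool_rot': array([[-9.47066487e-01,  3.21037160e-01, -4.59347687e-04],
       [ 3.21037489e-01,  9.47065583e-01, -1.30847371e-03],
       [ 1.49636996e-05, -1.38667943e-03, -9.99999038e-01]]), 'wrist_force': array([-0.13437438,  0.54346388,  0.22244749]), 'torque': array([-0.0017709 , -0.01980885,  0.01452297]), 'gripper_width': 0.08531064042469935}
```

View pics/top0.png

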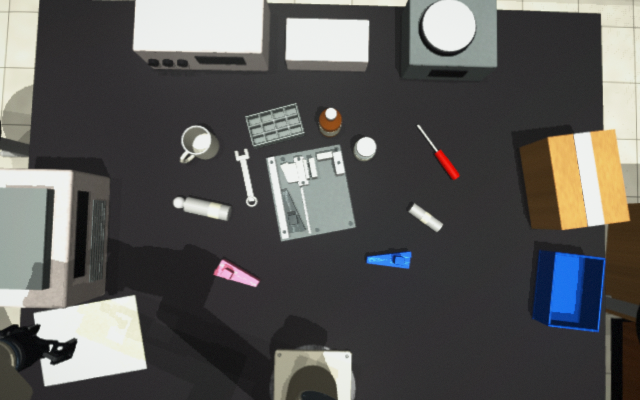

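View pics/scene0.png

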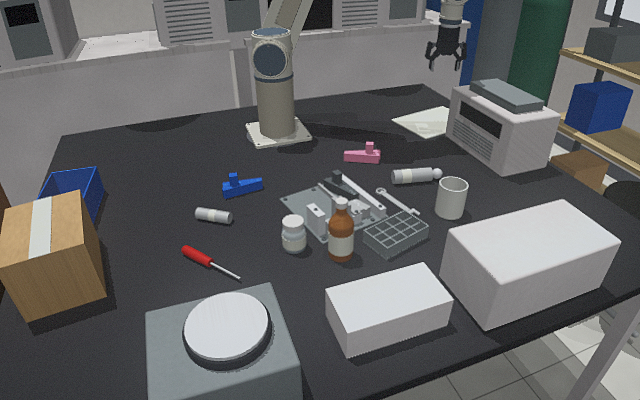

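The top view shows the clamp at px (267–355, 146–240), its loading side towards the robot. The cartridge lies left of it with the ball at (179,203) and the foot at (229,212). I'll enlarge that area.

```bash
cat > h.py <<'E'
from bench import manip, ik, status, viewer, ticket
import cv2, numpy as np
def px2w(s,uv,z):
    uv=np.array(uv,float).reshape(-1,1,2)
    n=cv2.undistortPoints(uv,s["mtx"],s["D"]).reshape(-1,2)
    d=np.c_[n,np.ones(len(n))]@s["R"]; c=-s["R"].T@s["t"]
    return c+d*((z-c[2])/d[:,2])[:,None]
def w2px(s,X): return cv2.projectPoints(np.array(X,float).reshape(-1,1,3),cv2.Rodrigues(s["R"])[0],s["t"],s["mtx"],s["D"])[0].reshape(-1,2)
E
python3 - <<'E'
import cv2
im=cv2.imread("pics/top0.png")[138:250,167:365]
cv2.imwrite("pics/topc.png",cv2.resize(im,None,fx=4,fy=4,interpolation=cv2.INTER_CUBIC))
E
```

```text
(no output)
```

View pics/topc.png

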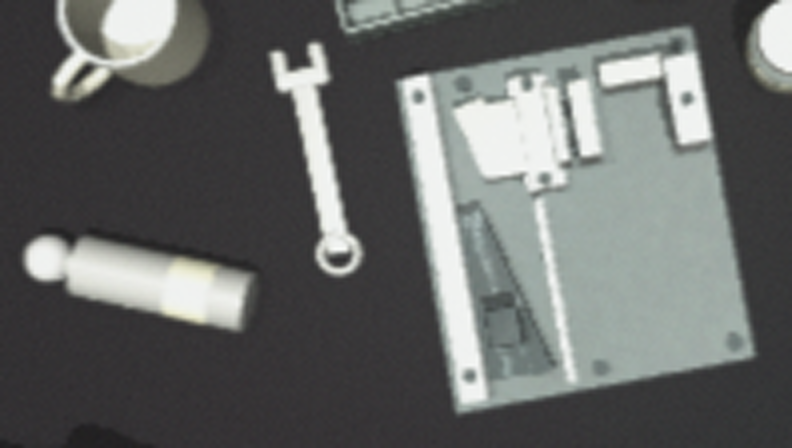

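```bash
cat >> h.py <<'E'
def c2p(c): return (np.array(c,float)+.5)/4-.5+np.array([167,138])
E
python3 - <<'E'
from h import *
from scipy.optimize import least_squares
s=viewer.snapshot("top")
L=[(397,78,60,168,6),(692,27,60,-50,6),(755,355,-185,-50,6),(458,412,-185,168,3),(429,75,55,141.5,36),(487,400,-178,141.5,36),(663,57,30,-22,70),(677,147,-30,-22,70)]
L=np.array(L,float); P=c2p(L[:,:2]); M=L[:,2:]/1000
def W(p,M): 
    c,n=np.cos(p[2]),np.sin(p[2]); return np.c_[p[0]+c*M[:,0]-n*M[:,1],p[1]+n*M[:,0]+c*M[:,1],M[:,2]]
r=least_squares(lambda p:(w2px(s,W(p,M))-P).ravel(),[.6,0,0.1],loss="soft_l1",f_scale=.5)
print(r.x,np.round(r.fun.reshape(-1,2),2).tolist())
b=px2w(s,c2p((47,258)),.022);e=px2w(s,c2p((257,303)),.015);e2=px2w(s,c2p([(72,267)]),.022);t=px2w(s,c2p([(505,330)]),.06)
print(b,e,e2,t)
# edges of barrel: near ball end corners, far foot corners
q=px2w(s,c2p([(83,237),(67,293),(258,272),(243,331)]),.022);print(q)
p=r.x;print("wedge tab in clamp",[(np.cos(p[2])*(t[0,0]-p[0])+np.sin(p[2])*(t[0,1]-p[1])),-np.sin(p[2])*(t[0,0]-p[0])+np.cos(p[2])*(t[0,1]-p[1])])
np.save("clamp.npy",p)
E
```

```text
[ 0.6317897  -0.02740372  0.20780286] [[-0.27, 0.42], [-0.15, -0.44], [-0.1, 0.57], [-0.3, 0.28], [-0.08, -0.31], [0.22, -0.33], [0.17, 0.47], [0.71, -0.7]]
[[0.5202387 0.3916861 0.022    ]] [[0.49181126 0.24256029 0.015     ]] [[0.51425308 0.37361378 0.022     ]] [[0.47685199 0.06208317 0.06      ]]
[[0.53578862 0.36661407 0.022     ]
 [0.495694   0.37644819 0.022     ]
 [0.51378749 0.24113346 0.022     ]
 [0.47167399 0.25037002 0.022     ]]
wedge tab in clamp [np.float64(-0.13314238761995106), np.float64(0.11952699914100642)]
```

```bash
cat >> h.py <<'E'
try: P=np.load("clamp.npy")
except Exception: P=[0,0,0]
cx=np.array([np.cos(P[2]),np.sin(P[2]),0]); cy=np.array([-cx[1],cx[0],0]); Z=np.array([0,0,1.])
def C(x,y,z): return np.array([P[0],P[1],0])+cx*x+cy*y+Z*z   # clamp frame -> world
def rot(x,z): return np.column_stack([x,np.cross(z,x),z])
foot=np.array([.4927,.2457]); ball=np.array([.5202,.3917]); d=np.append((ball-foot)/np.linalg.norm(ball-foot),0)
fb=np.append(ball,0)-d*.146
def G(a): return fb+d*a
E
python3 - <<'E'
from h import *
for sg in (1,-1):
    Rg=rot(sg*d,-Z); Rp=rot(sg*Z,cx); Rw=rot(sg*cx,-Z);Rw2=rot(sg*cy,-Z)
    for n,p,R in (("grasp",G(.105)+Z*.002,Rg),("lift",G(.105)+Z*.25,Rg),("pre",C(.02,.004,.21),Rp),("pl",C(.02,0,.111),Rp),("back",C(-.08,0,.111),Rp),("w0",C(-.19,.12,.043),Rw),("w1",C(-.05,.12,.043),Rw),("w0b",C(-.19,.12,.043),Rw2),("w1b",C(-.05,.12,.043),Rw2)):
        q=ik(p,R); print(sg,n,p.round(3),None if q is None else np.round(q,2))
E
```

```text
1 grasp [0.513 0.351 0.002] [ 0.58  0.68  1.73 -0.    0.73  0.77]
1 lift [0.513 0.351 0.25 ] [ 0.58  0.36  1.59 -0.    1.19  0.77]
1 pre [ 0.651 -0.019  0.21 ] [-0.31  0.83  2.32  2.63  1.58 -1.57]
1 pl [ 0.651 -0.023  0.111] [-0.32  1.09  2.23  2.61  1.73 -1.66]
1 back [ 0.554 -0.044  0.111] [-0.51  1.19  2.38  2.37  1.89 -1.87]
1 w0 [0.421 0.051 0.043] [ 0.09  0.41  2.15 -0.    0.57  1.46]
1 w1 [0.558 0.08  0.043] [ 0.12  0.55  1.85 -0.    0.73  1.48]
1 w0b [0.421 0.051 0.043] [ 0.09  0.41  2.15 -0.    0.57 -0.12]
1 w1b [0.558 0.08  0.043] [ 0.12  0.55  1.85 -0.    0.73 -0.09]
-1 grasp [0.513 0.351 0.002] [ 0.58  0.68  1.73 -0.    0.73 -2.37]
-1 lift [0.513 0.351 0.25 ] [ 0.58  0.36  1.59 -0.    1.19 -2.37]
-1 pre [ 0.651 -0.019  0.21 ] [-0.31  0.83  2.32  2.63  1.58  1.57]
-1 pl [ 0.651 -0.023  0.111] [-0.32  1.09  2.23  2.61  1.73  1.48]
-1 back [ 0.554 -0.044  0.111] [-0.51  1.19  2.38  2.37  1.89  1.28]
-1 w0 [0.421 0.051 0.043] [ 0.09  0.41  2.15 -0.    0.57 -1.69]
-1 w1 [0.558 0.08  0.043] [ 0.12  0.55  1.85 -0.    0.73 -1.66]
-1 w0b [0.421 0.051 0.043] None
-1 w1b [0.558 0.08  0.043] None
```

Run:
```python
from h import *
Rg=rot(d,-Z); Rp=rot(Z,cx)
manip.reach(G(.105)+Z*.12,Rg)
print("low",manip.move_linear(G(.105)+Z*.003,vel=.1,stop_force=8),status.state()["tool_pos"])
manip.grip(0.03,100); s=status.state(); print("w",s["gripper_width"],s["wrist_force"])
manip.move_linear(G(.105)+Z*.32,vel=.2)
s=status.state(); print("w",s["gripper_width"],s["wrist_force"],s["time"])
im=viewer.snapshot("scene")["img"]
manip.reach(C(.02,.004,.26),Rp)
s=status.state(); print("w",s["gripper_width"],s["wrist_force"],s["torque"],s["time"],s["tool_pos"],C(.02,.004,.26))
im2=viewer.snapshot("scene")["img"]
a=np.hstack([im[0:300,240:640],im2[0:300,140:540]]);cv2.imwrite("pics/lift.png",a[:,:,::-1])
```

```text
low False [0.51311815 0.35174143 0.00369758]
w 0.03025206397319122 [-0.75412653  0.52566716  0.7968282 ]
w 0.029695354447034666 [-1.03020327  0.41046646 -0.40731465] 5.2583
w 0.02990206466612529 [ 0.53872978 -0.96033341  0.20889883] [-0.09566837  0.46047628  0.03194892] 7.55 [ 0.65085475 -0.01883649  0.26032904] [ 0.65053419 -0.01936357  0.26      ]
```

View pics/lift.png

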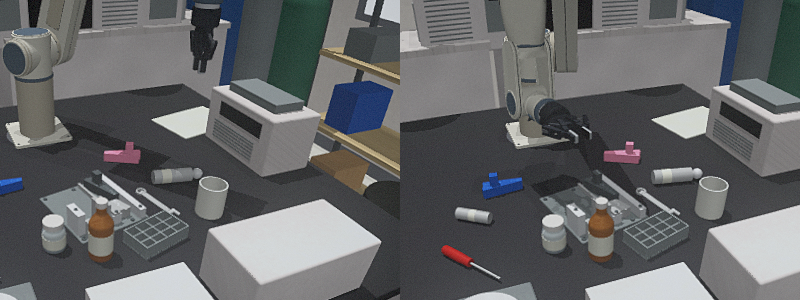

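Run:
```python
from h import *
s=viewer.snapshot("scene")
print(w2px(s,[(.513,.352,.32),(.651,-.019,.26),(.2,.592,.196),ball.tolist()+[.022],foot.tolist()+[.022],C(0,0,.006)]))
t=viewer.snapshot("top");print(w2px(t,[(.651,-.019,.26),ball.tolist()+[.022],foot.tolist()+[.022],C(0,0,.006)]))
print(status.state()["tool_pos"])
cv2.imwrite("pics/top2.png",np.hstack([t["img"][100:400,160:560],s["img"][0:300,140:540]])[:,:,::-1])
```

```text
[[437.19858986  84.11818994]
 [331.48610989 143.99015084]
 [441.74715934  83.43617271]
 [436.66241399 173.71941307]
 [392.25812605 177.69863594]
 [325.88649436 225.53171037]]
[[324.44714632 145.69974886]
 [178.36958373 202.13847023]
 [229.26871197 213.00507521]
 [326.38077334 167.24119039]]
[ 0.65079264 -0.0188206   0.26035222]
```

View pics/top2.png

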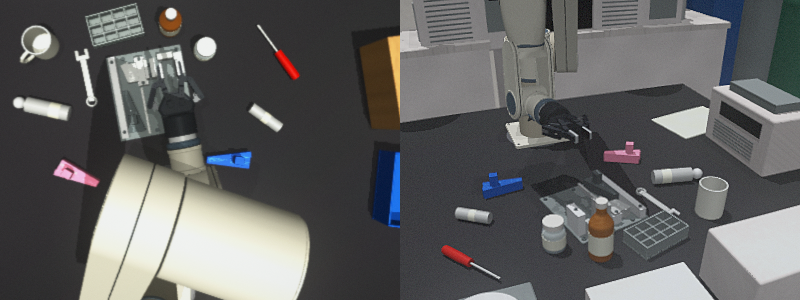

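Run:
```python
from h import *
st=status.state();print(st["tool_rot"].round(3).tolist(),rot(Z,cx).round(3).tolist(),st["gripper_width"])
o=[]
for n,(u,v) in (("scene",(330,140)),("top",(324,160))):
    s=viewer.snapshot(n); im=s["img"].copy()
    c=cv2.resize(im[v-32:v+32,u-32:u+32],None,fx=6,fy=6,interpolation=cv2.INTER_CUBIC)
    c=cv2.convertScaleAbs(c,alpha=1.8,beta=20)
    for k,col in ((0,(255,0,0)),(-.05,(0,255,0)),(-.1,(0,0,255))):
        p=(w2px(s,st["tool_pos"]+k*st["tool_rot"][:,2])[0]-(u-32,v-32)+.5)*6-.5
        cv2.circle(c,tuple(int(x) for x in p),3,col,-1)
    o.append(c)
cv2.imwrite("pics/fing.png",np.hstack(o)[:,:,::-1])
```

```text
[[-0.001, 0.207, 0.978], [0.0, -0.978, 0.207], [1.0, 0.0, 0.001]] [[0.0, 0.206, 0.978], [0.0, -0.978, 0.206], [1.0, 0.0, 0.0]] 0.029913816245427327
```

View pics/fing.png

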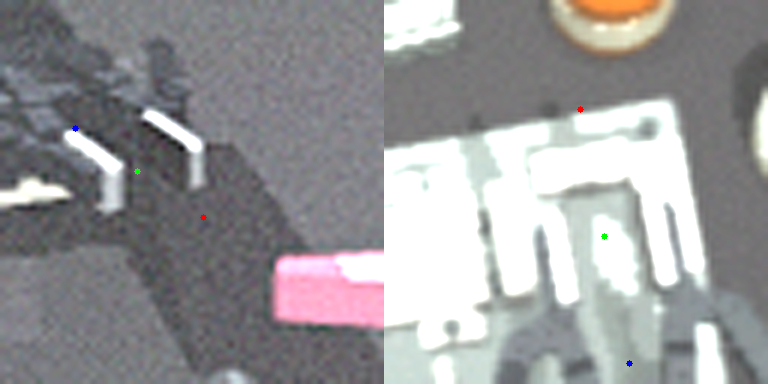

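The fingers are about 33 mm shorter than the reported TCP suggests. Both views agree, with the tips at roughly −0.034 m along the tool axis, so the grasp closed above the barrel. I'll measure this by touching the bare bench at a 44 mm opening, then regrasp.

Run:
```python
from h import *
Rg=rot(d,-Z); n=np.cross(Z,d)  # sideways
p=G(.105)-cx*.10
manip.reach(p+Z*.15,Rg)
manip.grip(0.044,100)
manip.move_linear(p+Z*.03,vel=.15)
print(manip.move_linear(p-Z*.045,vel=.02,stop_force=4)); s=status.state(); print(s["tool_pos"],s["wrist_force"],s["gripper_width"],s["time"])
manip.move_linear(p+Z*.08,vel=.2)
s=viewer.snapshot("top");cv2.imwrite("pics/t3.png",s["img"][:,:,::-1])
```

```text
True
[ 0.41479471  0.33079762 -0.03732905] [-0.49445662 -0.34263518  6.45253765] 0.04396979237886078 14.2
```

Run:
```python
from h import *
Rg=rot(d,-Z); Rp=rot(Z,cx)
for p,R in ((C(.055,.004,.26),Rp),(C(.055,.004,.111),Rp),(C(-.06,.004,.111),Rp)): print(ik(p,R) is not None)
manip.move_linear(G(.105)+Z*.06,vel=.25)
manip.grip(.085)
print("hit",manip.move_linear(G(.105)-Z*.033,vel=.1,stop_force=8))
manip.grip(0.03,100); s=status.state(); print("w",s["gripper_width"],s["tool_pos"])
manip.move_linear(G(.105)+Z*.28,vel=.25)
manip.reach(C(.055,.004,.26),Rp)
s=status.state(); print("w",s["gripper_width"],s["wrist_force"],s["torque"],s["time"],s["tool_pos"])
o=[]
for n,(u,v) in (("scene",(330,150)),("top",(324,160))):
    s=viewer.snapshot(n)
    c=s["img"][v-40:v+60,u-50:u+50]
    o.append(cv2.resize(c,None,fx=4,fy=4,interpolation=cv2.INTER_CUBIC))
cv2.imwrite("pics/held.png",np.hstack(o)[:,:,::-1])
```

```text
True
True
True
hit False
w 0.041920657638759476 [ 0.51319314  0.35177609 -0.03198793]
w 0.041177048463225584 [ 0.26543386 -0.24839994 -3.94980563] [-2.76768138e-01  1.14673415e+00  1.00523021e-03] 21.2667 [ 0.68506476 -0.0115452   0.26015138]
```

View pics/held.png

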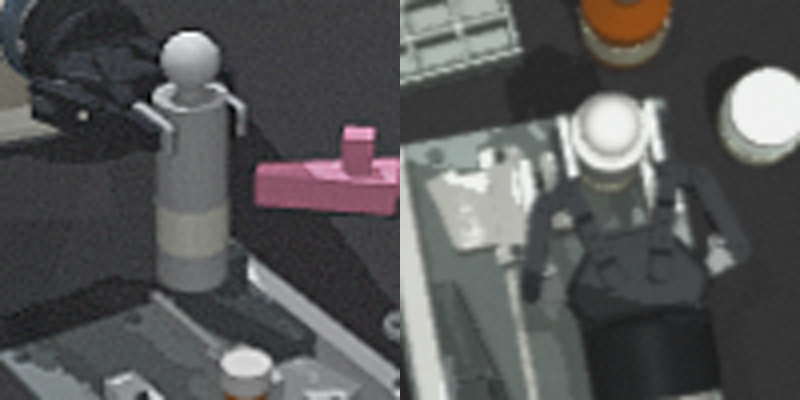

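Run:
```python
from h import *
a=viewer.snapshot("scene");b=viewer.snapshot("top")
def proj(s): return s["mtx"]@np.c_[s["R"],s["t"]]
def und(s,p): return cv2.undistortPoints(np.array([[p]],float),s["mtx"],s["D"],P=s["mtx"]).reshape(2,1)
X=cv2.triangulatePoints(proj(a),proj(b),und(a,(327.5,124.4)),und(b,(326.2,150.4)));X=(X[:3]/X[3]).ravel()
w=X-C(0,0,0);print("ball in clamp",w@cx,w@cy,w[2])
```

```text
ball in clamp 0.0024402091786731774 0.004348213122312994 0.30337009300910345
```

The ball triangulates to within 3 mm of the planned position, so I'll insert it with guarded moves.

Run:
```python
from h import *
def cl():
    s=status.state(); w=s["tool_pos"]-C(0,0,0); return np.round([w@cx,w@cy,w[2]],4), s["wrist_force"].round(1)
x,y=.047,.004
manip.move_linear(C(x,y,.26),vel=.15)
h=manip.move_linear(C(x,y,.135),vel=.12,stop_force=6); print("desc",h,cl())
if not h:
    h=manip.move_linear(C(x,y,.100),vel=.03,stop_force=6); print("touch",h,cl())
    z=cl()[0][2]+.001
    manip.move_linear(C(x,y,z),vel=.05)
    h=manip.move_linear(C(x,y-.015,z),vel=.02,stop_force=5); print("jaw",h,cl())
    y=cl()[0][1]+.0005
    h=manip.move_linear(C(x+.02,y,z),vel=.02,stop_force=5); print("stop",h,cl())
print(status.state()["time"])
s=viewer.snapshot("scene");t=viewer.snapshot("top")
f=lambda s,u,v:cv2.resize(s["img"][v-50:v+50,u-50:u+50],None,fx=4,fy=4,interpolation=cv2.INTER_CUBIC)
cv2.imwrite("pics/ins.png",np.hstack([f(s,326,200),f(t,324,170)])[:,:,::-1])
```

```text
desc False (array([0.0471, 0.0039, 0.1357]), array([ 0.4, -0.2, -4.6]))
touch True (array([0.0471, 0.0041, 0.1119]), array([-1.4,  0. ,  4.9]))
jaw True (array([0.0467, 0.0004, 0.1116]), array([-0.8,  2.3,  1.3]))
stop True (array([0.0482, 0.0006, 0.1118]), array([-2.6, -0.8,  3.5]))
24.6833
```

View pics/ins.png

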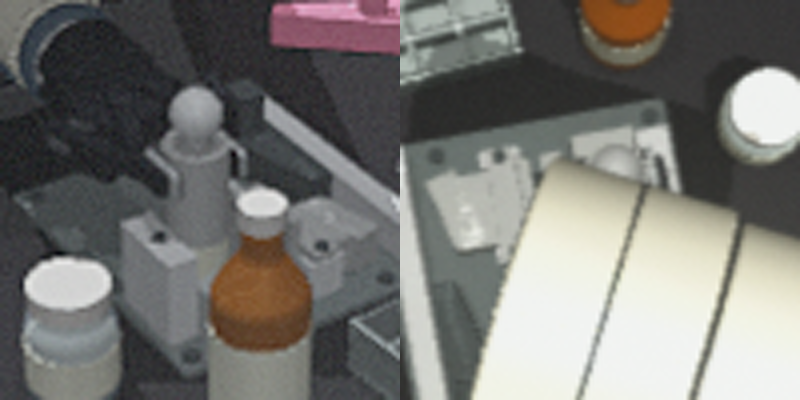

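Run:
```python
from h import *
def cl():
    s=status.state(); w=s["tool_pos"]-C(0,0,0); f=s["wrist_force"]; return np.round([w@cx,w@cy,w[2]],4), np.round([f@cx,f@cy,f[2]],1)
(x,y,z),_=cl(); z=.1150
manip.move_linear(C(x-.002,.002,z),vel=.05); print("free",cl())
h=manip.move_linear(C(x+.02,.002,z),vel=.015,stop_force=5); print("stop",h,cl()); x=cl()[0][0]-.0005
manip.move_linear(C(x-.001,.002,z),vel=.02); print(cl())
h=manip.move_linear(C(x-.001,-.013,z),vel=.015,stop_force=4); print("jaw",h,cl()); y=cl()[0][1]+.0003
manip.move_linear(C(x,y,z),vel=.02); print(cl())
h=manip.move_linear(C(x,y,.100),vel=.02,stop_force=5); print("down",h,cl())
print(status.state()["time"])
```

```text
free (array([0.0457, 0.0022, 0.114 ]), array([-0.5, -0. , -5. ]))
stop True (array([0.0556, 0.0021, 0.1141]), array([-3.1,  0.1, -1.9]))
(array([0.054 , 0.002 , 0.1147]), array([ 0.3,  0. , -4.7]))
jaw True (array([0.0538, 0.0004, 0.1134]), array([ 0.4,  1.1, -3.5]))
(array([0.0551, 0.0007, 0.1148]), array([-0.4,  0.3, -3.6]))
down True (array([0.0551, 0.0008, 0.1113]), array([-1.5,  0.6,  5.9]))
27.1417
```

Run:
```python
from h import *
manip.grip(.075,40)
(p)=status.state()["tool_pos"]
manip.move_linear(p-cx*.12,vel=.15)
manip.move_linear(p-cx*.12+Z*.2,vel=.3)
Rw=rot(cx,-Z)
manip.reach(C(-.20,.12,.15),Rw)
manip.grip(0.0,40)
print(status.state()["time"],status.state()["gripper_width"])
s=viewer.snapshot("scene");t=viewer.snapshot("top")
f=lambda s,u,v:cv2.resize(s["img"][v-50:v+50,u-50:u+50],None,fx=4,fy=4,interpolation=cv2.INTER_CUBIC)
cv2.imwrite("pics/rel.png",np.hstack([f(s,326,200),f(t,310,190)])[:,:,::-1])
```

```text
32.6333 -5.0050096269731163e-05
```

View pics/rel.png

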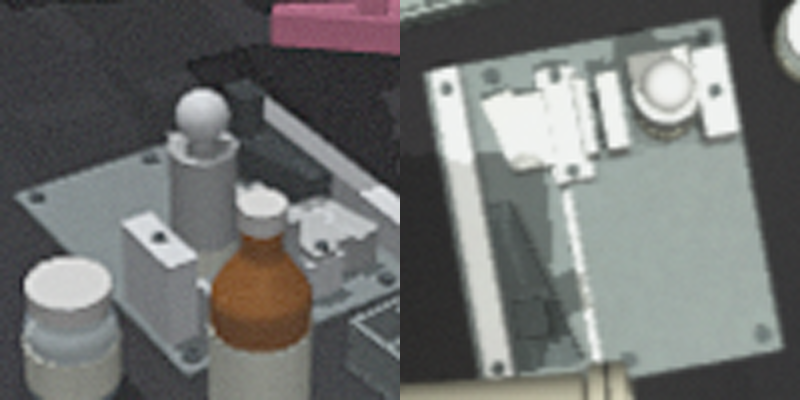

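Run:
```python
from h import *
def cl():
    s=status.state(); w=s["tool_pos"]-C(0,0,0); f=s["wrist_force"]; return np.round([w@cx,w@cy,w[2]],4), np.round([f@cx,f@cy,f[2]],1)
t=viewer.snapshot("top"); w=px2w(t,[c2p((0,0))*0+np.array([326.7,160.7])],.152)[0]-C(0,0,0); print("ball",w@cx,w@cy)
z=.011
print(manip.move_linear(C(-.20,.12,z),vel=.15,stop_force=6),cl())
h=manip.move_linear(C(-.085,.12,z),vel=.06,stop_force=10); print("slide",h,cl())
if not h or cl()[0][0]>-.12:
    h=manip.move_linear(C(-.03,.12,z),vel=.012,stop_force=21); print("push",h,cl())
    manip.hold(.3); print(cl())
print(status.state()["time"])
```

```text
ball -0.0005426791038422103 0.0013185205305318755
False (array([-0.1995,  0.1199,  0.0115]), array([0.7, 0.2, 0.8]))
slide False (array([-0.085,  0.12 ,  0.011]), array([-1.6,  1.2,  0.2]))
push True (array([-0.0554,  0.121 ,  0.0102]), array([ 0.1, -0.4,  0.3]))
(array([-0.0567,  0.1212,  0.0097]), array([-0.5,  0.4, -1.1]))
38.95
```

Run:
```python
from h import *
def cl():
    s=status.state(); w=s["tool_pos"]-C(0,0,0); f=s["wrist_force"]; return np.round([w@cx,w@cy,w[2]],4), np.round([f@cx,f@cy,f[2]],1)
h=manip.move_linear(C(-.025,.12,.011),vel=.012,stop_force=24); print("push",h,cl())
manip.move_linear(C(-.12,.12,.011),vel=.1)
manip.move_linear(C(-.12,.12,.16),vel=.2)
manip.reach(C(-.25,.15,.25),rot(cx,-Z)); manip.hold(.5)
print(status.state()["time"])
s=viewer.snapshot("scene");t=viewer.snapshot("top")
f=lambda s,u,v:cv2.resize(s["img"][v-50:v+50,u-50:u+50],None,fx=4,fy=4,interpolation=cv2.INTER_CUBIC)
cv2.imwrite("pics/jam.png",np.hstack([f(s,326,200),f(t,310,190)])[:,:,::-1])
```

```text
push True (array([-0.0562,  0.1213,  0.0092]), array([ 0.4, -0.4,  0.7]))
42.8167
```

View pics/jam.png

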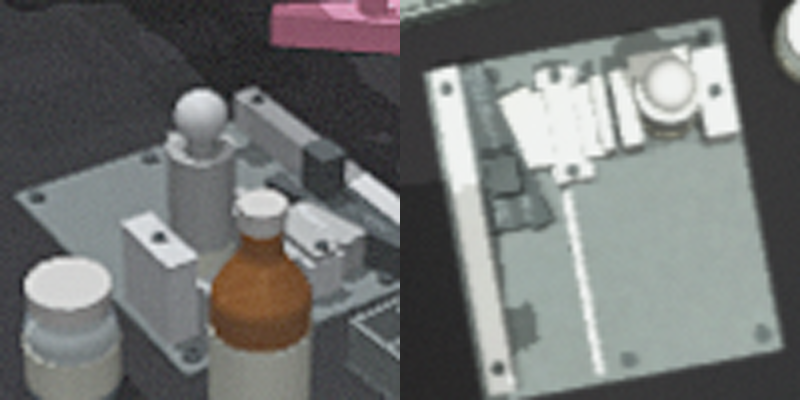

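Run:
```python
from h import *
def cl():
    s=status.state(); w=s["tool_pos"]-C(0,0,0); f=s["wrist_force"]; return np.round([w@cx,w@cy,w[2]],4), np.round([f@cx,f@cy,f[2]],1)
def tab(): 
    t=viewer.snapshot("top"); w=px2w(t,[(285.1,182.7)],.072)[0]-C(0,0,0); print("tab",w@cx,w@cy)
tab()
manip.reach(C(-.12,.12,.06),rot(cx,-Z))
manip.move_linear(C(-.12,.12,.011),vel=.1)
manip.move_linear(C(-.063,.12,.011),vel=.1,stop_force=8); print(cl())
for k in range(12):
    x=-.062+.001*k
    h=manip.move_linear(C(x,.12,.011),vel=.02,stop_force=28); print(h,cl())
    if h: break
print(status.state()["time"])
```

```text
tab -0.02876959168261721 0.12123620784085512
(array([-0.0638,  0.1201,  0.0109]), array([-0.4,  0.5,  0.1]))
False (array([-0.0624,  0.12  ,  0.011 ]), array([1. , 0.4, 0.6]))
False (array([-0.061,  0.12 ,  0.011]), array([ 0.8,  0.4, -0.6]))
False (array([-0.0599,  0.12  ,  0.011 ]), array([-0.3, -0.2, -0.2]))
False (array([-0.0589,  0.12  ,  0.011 ]), array([ 0.1, -0.5,  0.3]))
False (array([-0.0579,  0.12  ,  0.011 ]), array([ 0. ,  0.6, -1. ]))
False (array([-0.0569,  0.12  ,  0.011 ]), array([-1.3,  0.9,  0.6]))
False (array([-0.0559,  0.12  ,  0.011 ]), array([-0.3, -0.1, -0.4]))
False (array([-0.0549,  0.12  ,  0.011 ]), array([ 0.4, -0.4, -0.9]))
False (array([-0.0544,  0.12  ,  0.0109]), array([-1.8, -0.1,  0.4]))
False (array([-0.0545,  0.12  ,  0.0108]), array([-5.5, -0.5,  4.3]))
False (array([-0.0546,  0.1201,  0.0107]), array([-8.2, -0.7,  6.5]))
False (array([-0.0547,  0.1201,  0.0106]), array([-11. ,  -0.2,   9.5]))
48.25
```

Run:
```python
from h import *
def cl():
    s=status.state(); w=s["tool_pos"]-C(0,0,0); f=s["wrist_force"]; return np.round([w@cx,w@cy,w[2]],4), np.round([f@cx,f@cy,f[2]],1)
for k in range(12):
    h=manip.move_linear(C(-.050+.001*k,.12,.012+.0004*k),vel=.02); c=cl(); print(c)
    if c[1][0]<-21 or c[1][2]>18: break
manip.move_linear(C(-.12,.12,.012),vel=.1)
manip.move_linear(C(-.12,.12,.16),vel=.25)
manip.reach(C(-.25,.15,.25),rot(cx,-Z)); manip.hold(.3)
print(status.state()["time"])
s=viewer.snapshot("scene");t=viewer.snapshot("top")
f=lambda s,u,v:cv2.resize(s["img"][v-50:v+50,u-50:u+50],None,fx=4,fy=4,interpolation=cv2.INTER_CUBIC)
cv2.imwrite("pics/jam2.png",np.hstack([f(s,326,200),f(t,310,190)])[:,:,::-1])
```

```text
(array([-0.0545,  0.1201,  0.011 ]), array([-11.5,  -0.4,   4. ]))
(array([-0.0546,  0.1201,  0.011 ]), array([-13.2,  -1.1,   4.1]))
(array([-0.0546,  0.1202,  0.0111]), array([-15.2,  -1.9,   3.7]))
(array([-0.0544,  0.1202,  0.0113]), array([-16.3,  -1.8,   4. ]))
(array([-0.0539,  0.1202,  0.0116]), array([-17. ,  -2.4,   4. ]))
(array([-0.0532,  0.1201,  0.0119]), array([-18.7,  -2.6,   4. ]))
(array([-0.0526,  0.1202,  0.0122]), array([-19.3,  -2.4,   5.5]))
(array([-0.0521,  0.1202,  0.0125]), array([-20. ,  -1.5,   3.4]))
(array([-0.0514,  0.1202,  0.0127]), array([-20.6,  -2.2,   4.4]))
(array([-0.0509,  0.1202,  0.013 ]), array([-20.8,  -2.2,   4. ]))
(array([-0.0503,  0.1202,  0.0133]), array([-21.1,  -2.1,   3.8]))
53.675
```

View pics/jam2.png

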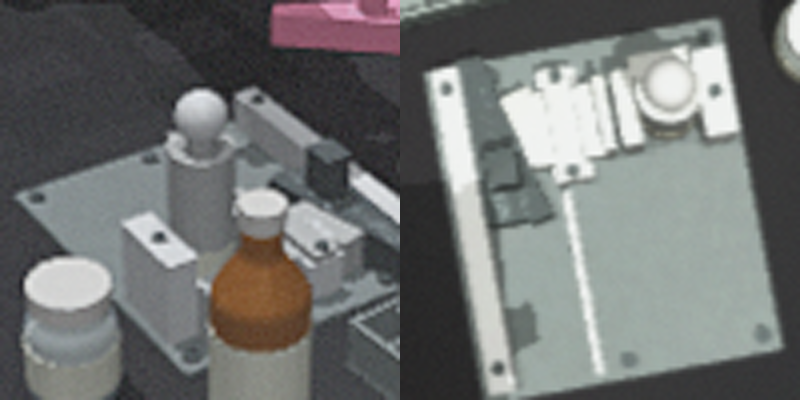

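```bash
python3 -c "
from h import *
s=status.state();print(s['time'],s['tool_pos'],s['wrist_force']);ticket.close_job()"
```

```text
53.775 [0.35641589 0.06774308 0.24951651] [ 0.23688813  0.07538039 -0.34085536]
the job is handed in; nothing more can be done
```

The cartridge stands upright in the bay, ball up, with its foot on the plate. The thumb wedge is pushed in and the bar is tight against the cartridge. I handed the job in at 53.8 s of the 69 s allowed, with the arm clear of everything.

**What went wrong on the way:**
- **First grasp:** it closed above the cartridge without moving it. The fingers end about 3 cm short of the reported tool point. I measured this by touching the bare bench and corrected for it.
- **First wedge push:** it ended early. The stop limit counted sideways and vertical force too, so I pushed again while watching the force along the channel.

**Last checks:**
- **Cartridge position:** after I let go of the cartridge and before I drove the wedge, the ball was within 1.5 mm of the bay axis.
- **Back stop and plate:** contact forces showed the cartridge touching both.
- **Jaw:** the contact reading was weak (1–2 N), but it came at the expected position.
- **Wedge:** under 17–21 N it crept about 4 mm further, to about x = −25 mm. That is inside the −35 to −20 mm jam range.
- **Final pictures:** the cartridge is upright between nose and jaw after the fingers withdrew. The jar and bottle, the only other objects fully in view, look undisturbed.

I did not tug on the cartridge to test the grip directly.

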